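# Slide a cake board out over the block's edge for collection

## Robot

A 6-joint arm with a two-finger parallel gripper is mounted at the origin on the work surface. World frame = base frame: x ahead of the robot, y to its left, z up, the work surface at z = 0. Lengths are in m, angles in rad, forces in N, time in s.
With the tool pointing down it reaches from about 0.225 to 0.725 m from the base axis. Payload 3.1 kg.
Tool frame: the origin (TCP) lies between the finger pads; the fingertips stand ctrl.tips_ahead ahead of it and the grasp point (between the pads) is the TCP (ctrl.tips_ahead is the distance from the TCP to the fingertips, in m); z points along the fingers, y is the direction in which the jaws open and shut (so a half turn about z gives the same grasp; the last joint's range is limited). The gripper opens to 85 mm and grips with 20 to 120 N. Pads are 22 mm wide; open, the fingers measure 114 mm over their backs; the gripper's body (76 mm by 85 mm) begins 54 mm behind the grasp point. The pads swing forward as they close: fully open they stand 13 mm farther back than shut.
Start: joints at [0.986, 0.048, 0.099, 1.622, 0, 1.443], TCP at [0.232, 0.471, 0.227] pointing down, gripper open.
Joint ranges: [-2.91, 2.91], [-0.99, 1.94], [-1.21, 1.42], [-2.12, 2.29], [-1.49, 1.47], [-3.14, 3.14]. Speed limits (rad/s): [2.79, 2.79, 3.14, 3.14, 3.14, 3.14].

## Interface

Orientations are given as a unit quaternion [x, y, z, w].
In Python, from workcell import ctrl gives the robot as it stands.
- The arm moves only by the tool arm_command, never from a script. Its argument "moves" is a list of rows, each an object with "xyz": the shift along the tool's x, y, z in cm, a list of three; "angular": the turn, a rotation vector about the tool's x, y, z in rad, a list of three; "grip": the opening, from -1 (shut) to 1 (fully open). In form: [{"xyz": [dx, dy, dz], "angular": [rx, ry, rz], "grip": grip}, ...]. A call has 1 to 10 rows; each row is the pose to reach, as a shift and turn from the pose commanded when the call began, along the tool's axes at that moment; what a row does not reach only later rows make up. A row lasts 1/8 s, in which the tool goes at most 62.5 mm and 10.7 degrees, less where a joint would pass 70% of its speed; a pose out of reach is approached as far as the arm can. A call with a gripper value outside its range is refused whole. The fingers move at their own pace and stop on an object; the grip force is fixed at half the most. Time passes only in rows, so rows that repeat a pose let the fingers close. It gives the time, the measured TCP pose, the force and the opening at its end, in the units of the state.
- ctrl.observe(): the state, without advancing time (a new reading comes with each control period).
- ctrl.read_camera(name): name is "side" or "top" or "wrist"; returns the picture (480x640x3 uint8, red, green, blue); there is no depth.
- ctrl.camera_info(name): a dict with "intrinsics" (3x3 intrinsics, pixels), "T" (4x4, takes a point from camera to world coordinates). Camera axes: x right, y down, z forward; pixel columns grow to the right and rows downward; lengths in m; the calibration is good to about 2 mm. A picture is of the moment at which its call begins: read the wrist's pose just before it. camera_info takes no time and is no camera call; for the wrist camera it gives the pose at the moment of the call.
- ctrl.job_done(): hands the job in, once; it reports no verdict.
The state is a dict: "time_s": time; "joint_positions": joint angles; "qvel": joint speeds; "effort": joint torques, N m; "ee_pos": TCP position; "orientation": TCP orientation; "contact_force": force on the tool from outside, world axes, zero at the start; "moment": the same for the moment, N m; "opening": opening from 0.0 (shut) to 1.0 (fully open).
Only numpy, scipy, OpenCV 4.12 (cv2) and the standard library are available. Lean on these libraries where they do the work, as an engineer would, in place of code of your own. Each camera call takes 0.05 s, during which the arm holds its last target. There are 200 camera calls.

## Task

Push the white cake board along the wooden block, with the tart riding on it, until the red line on the board lies right above the block's blue edge and parallel to it, so that just that end hangs over for a colleague to get their fingers under. Only slide the board: do not lift it, do not touch the tart, which must stay upright in its place on the board, and leave everything else where it stands.

Things in the scene. Friction and masses are not known exactly. Their poses are not given: they have to be found in the camera images.
- block: Wooden pastry block fixed to the white bench, 280 (its x) x 260 (its y) x 30 mm high; origin at the centre of its underside, z up. The upright face at its +x side, 140 mm from the origin, carries a blue band; that is the blue edge. The other three sides are bare wood. It stands turned differently each time, the blue edge facing away from the robot or well round to its left or right.
- block_edge (a point): Middle of the blue edge, on the block's top rim, 30 mm above the bench; its x axis points straight out over the edge, y along the edge.
- board: Thin stiff white cake board lying loose on the block, 150 (its x) x 110 (its y) x 6 mm thick, about 90 g; origin at the centre of its underside, z up. A red line 6 mm wide runs across it, its middle 40 mm from its +x end, the end towards the blue edge. At the start it lies wholly on the block, up to about 15 degrees askew to it, its red line 80 to 130 mm short of the blue edge.
- board_line (a point): Middle of the red line on the board's upper face, 35 mm from the board's origin along its +x.
- board_seat (a point): Spot on the board's upper face where the tart belongs, 12 mm from the board's origin along its -x, in the middle of its width.
- tart: Small berry tart, 64 mm across, about 34 mm high with its berries, about 90 g, standing loose on the white board at the seat; origin at the centre of its underside. It rides along when the board is pushed smoothly.
- nozzle: Steel piping nozzle, a cone 27 mm across and 42 mm high, standing on the block near the blue edge, at the block's +y side; origin at the centre of its underside.
- cutter: Green plastic ring cutter 30 mm across, 30 mm high, standing on the block near the blue edge, at the block's -y side; origin at the centre of its underside.
- bottle: Amber bottle 72 mm across, 210 mm high, on the bench beside the block; origin under its base.
- jar: Glass jar with a red lid, 76 mm across, 90 mm high, on the bench beside the block; origin under its base.
- cup: Steel cup 84 mm across, 100 mm high, on the bench to the robot's left; origin under its base.
- bowl: Steel bowl 150 mm across, 60 mm high, on the bench to the robot's right; origin under its base.
Things that resemble listed ones, but are neither listed nor needed, are in the scene too. There is more than one size of the board; the one meant has the size given above.

How it is judged:
By the outcome, as a careful person would: the job done as asked, in the order asked, and still so for the second after the job is handed in, with the robot touching nothing.
It also fails if it takes over 45 s, if anything falls off the work surface, if the arm or the gripper's body presses on something with over 40 N, if the wrist force passes 120 N, or if a joint passes its speed limit or range.

## Working session

There is one attempt and no reset: what is moved stays moved. The work goes in short steps, Python scripts to look and compute and a tool call to move; the robot and the scene stay as the last step left them, time stands still between calls to the robot, and variables do not carry over. Pictures are saved under pics/ and viewed, about 8 in all and at most 12, crops included, and the job is handed in when it is done.

Besides the shell and the picture viewer there is one more tool, called after "Call:" by a JSON object that holds its "name" and its "arguments", one argument or row to a line. arm_command: Moves the arm, as the interface text tells. Its arguments: {"type":"object","properties":{"moves":{"type":"array","items":{"type":"object","properties":{"xyz":{"type":"array","items":{"type":"number"}},"angular":{"type":"array","items":{"type":"number"}},"grip":{"type":"number"}}}}},"required":["moves"]}

```bash
mkdir -p pics; ls; python3 - <<'E'
from workcell import ctrl
import cv2,numpy as np
for n in("top","side"):
    im=ctrl.read_camera(n); cv2.imwrite(f"pics/{n}0.png",im[:,:,::-1]); i=ctrl.camera_info(n); print(n,np.round(i["intrinsics"],1).tolist(),np.round(i["T"],3).tolist())
s=ctrl.observe(); print(s, ctrl.tips_ahead)
E
```

```text
pics
top [[472.9, 0.0, 321.0], [0.0, 472.9, 235.6], [0.0, 0.0, 1.0]] [[0.021, -0.997, 0.078, 0.53], [-1.0, -0.019, 0.021, -0.029], [-0.019, -0.079, -0.997, 1.172], [0.0, 0.0, 0.0, 1.0]]
side [[533.0, 0.0, 308.0], [0.0, 533.0, 236.3], [0.0, 0.0, 1.0]] [[-0.99, -0.069, 0.121, 0.48], [-0.139, 0.517, -0.844, 0.966], [-0.004, -0.853, -0.522, 0.677], [0.0, 0.0, 0.0, 1.0]]
{'time_s': 0.1, 'joint_positions': array([ 9.86213582e-01,  4.86782683e-02,  9.77197763e-02,  1.62204255e+00,
       -5.44615165e-06,  1.44300379e+00]), 'qvel': array([-0.00044199, -0.00100651,  0.00395263,  0.002142  ,  0.0009467 ,
       -0.00110549]), 'effort': array([ 2.19666479e-03, -3.39850438e+01,  3.20936286e+01,  1.58369564e-02,
       -2.01285593e-04, -7.22483492e-06]), 'ee_pos': array([0.23124175, 0.47067115, 0.22581603]), 'orientation': array([ 2.26414458e-01,  9.74030430e-01, -1.03411337e-03, -3.81843239e-04]), 'contact_force': array([-0.06007779,  0.36872483,  0.1687525 ]), 'moment': array([-0.02329235,  0.00910681, -0.03715843]), 'opening': 0.9980004040121269} 0.019
```

View pics/top0.png

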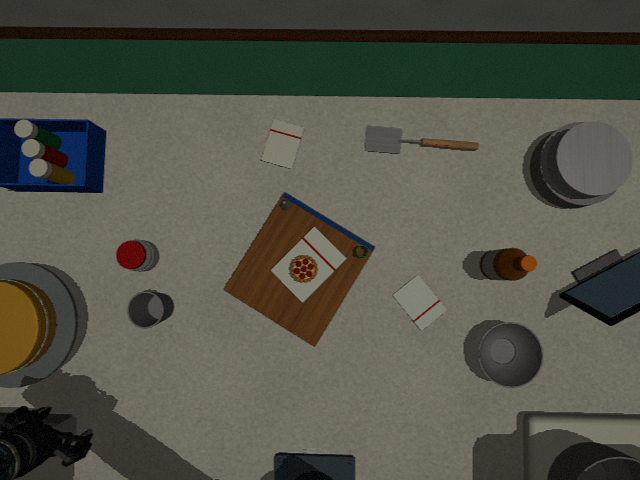

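View pics/side0.png

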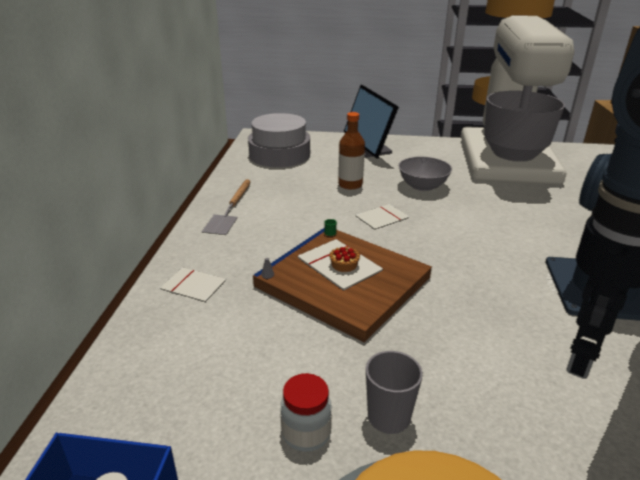

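Top view: the block has its blue edge from (285,193) to (375,247). The wanted board is on the block, with the tart at (304,268). The nozzle is at (286,203) and the cutter at (361,252). Board look-alikes lie on the bench at (283,144) and (420,302). The side view agrees, with the board at (340,263). I choose the one on the block carrying the tart, and will check its size from a close crop.

```bash
cat > h.py <<'E'
import numpy as np,cv2
from workcell import ctrl
def ray(n,uv,z,info=None):
    i=info or ctrl.camera_info(n);K=np.array(i["intrinsics"]);T=np.array(i["T"])
    p=np.c_[np.atleast_2d(uv),np.ones(len(np.atleast_2d(uv)))]
    d=(T[:3,:3]@np.linalg.inv(K)@p.T).T;o=T[:3,3]
    return o+d*((z-o[2])/d[:,2])[:,None]
def proj(info,P):
    T=np.linalg.inv(np.array(info["T"]));q=(T[:3,:3]@np.atleast_2d(P).T).T+T[:3,3];q=(np.array(info["intrinsics"])@q.T).T
    return q[:,:2]/q[:,2:]
def tri(views):  # [(info,uv),...]
    A=np.zeros((3,3));b=np.zeros(3)
    for i,uv in views:
        T=np.array(i["T"]);d=T[:3,:3]@np.linalg.inv(i["intrinsics"])@[*uv,1];d/=np.linalg.norm(d);M=np.eye(3)-np.outer(d,d);A+=M;b+=M@T[:3,3]
    return np.linalg.solve(A,b)
E
python3 - <<'E'
from h import *
t=cv2.imread("pics/top0.png");s=cv2.imread("pics/side0.png")
a=cv2.resize(t[185:355,215:385],None,fx=4.4,fy=3.5,interpolation=cv2.INTER_CUBIC)
a=cv2.resize(t[185:355,215:385],(595,595),interpolation=cv2.INTER_CUBIC)
cv2.imwrite("pics/crop_t.png",cv2.convertScaleAbs(a,alpha=1.6))
b=cv2.resize(s[205:345,245:445],(800,560),interpolation=cv2.INTER_CUBIC);cv2.imwrite("pics/crop_s.png",b)
E
```

```text
(no output)
```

View pics/crop_t.png

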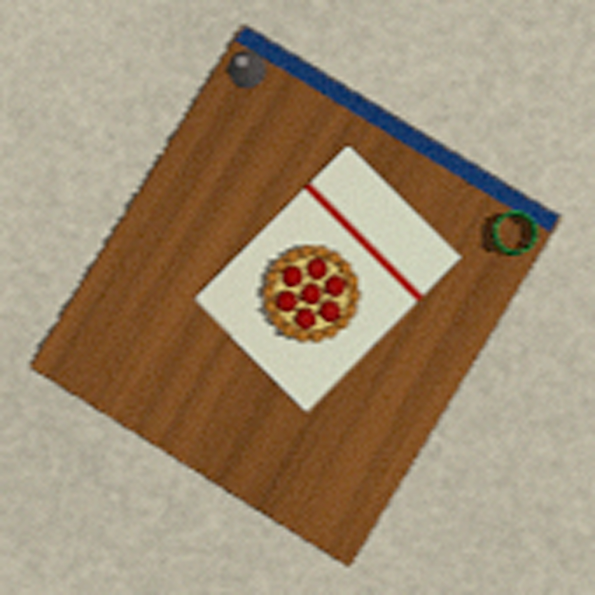

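View pics/crop_s.png

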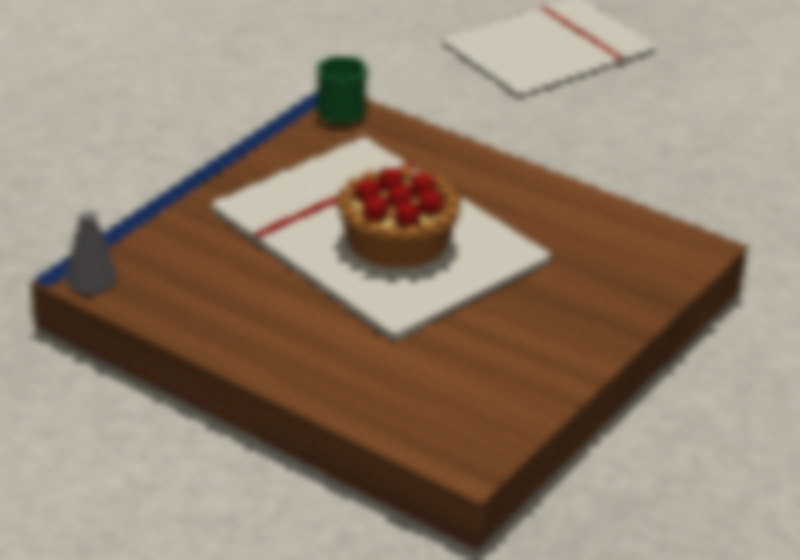

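Crops: the board's corners in the top crop are (348,147), (461,257), (306,410) and (196,298). The red line runs from (307,186) to (419,297). The blue rim runs from (242,25) to (560,216), with the nozzle at (246,68) and the cutter at (514,233). I'll triangulate these.

```bash
cat >> h.py <<'E'
def top(c): return np.array(c)/3.5+[215-.36,185-.36]
def side(c): return np.array(c)/4.+[245-.4,205-.4]
E
python3 - <<'E'
from h import *
np.set_printoptions(precision=4,suppress=True)
it=ctrl.camera_info("top");is_=ctrl.camera_info("side")
pairs={"bl FL":((348,147),(212,204)),"bl FR":((461,257),(368,138)),"RL":((196,298),(396,338)),"RR":((306,410),(551,256)),"lineL":((307,186),(258,234)),
"blk +x+y":((242,25),(34,285)),"blk -x-y":((350,565),(746,247)),"blk -x+y":((32,367),(484,505))}
for k,(a,b) in pairs.items(): print(k,tri([(it,top(a)),(is_,side(b))]))
B=ray("top",top([(242,25),(560,216),(350,565),(32,367)]),.03)
print("block",B,np.linalg.norm(np.roll(B,-1,0)-B,axis=1))
D=ray("top",top([(348,147),(461,257),(306,410),(196,298)]),.036)
L=ray("top",top([(307,186),(419,297)]),.036)
print("board",D,np.linalg.norm(np.roll(D,-1,0)-D,axis=1)); print("line",L)
c=B.mean(0);x=(B[0]+B[1]-B[2]-B[3]);yaw=np.arctan2(x[1],x[0]);e=np.array([np.cos(yaw),np.sin(yaw)]);n=np.array([-e[1],e[0]])
xb=D[0]+D[1]-D[2]-D[3];yb=np.arctan2(xb[1],xb[0]);print("yaws",np.degrees([yaw,yb]))
f=lambda P:np.c_[(P-c)[:,:2]@e,(P-c)[:,:2]@n]
print("in block frame: block",f(B),"board",f(D),"line",f(L))
print("nozzle, cutter",f(ray("top",top([(246,68)]),.072)),f(ray("top",top([(514,233)]),.06)),"tart",f(ray("top",top([(310,294)]),.068)))
print("centre",c)
E
```

```text
bl FL [0.6399 0.012  0.0366]
bl FR [ 0.564  -0.0672  0.0365]
RL [0.5325 0.1142 0.0333]
RR [0.4579 0.0366 0.0362]
lineL [0.6115 0.0394 0.0381]
blk +x+y [0.7233 0.088  0.0289]
blk -x-y [0.3543 0.0046 0.0294]
blk -x+y [0.483  0.2268 0.0286]
block [[ 0.7247  0.0881  0.03  ]
 [ 0.5955 -0.135   0.03  ]
 [ 0.3552  0.0045  0.03  ]
 [ 0.4842  0.2265  0.03  ]] [0.2578 0.278  0.2568 0.2774]
board [[ 0.64    0.012   0.036 ]
 [ 0.5657 -0.0671  0.036 ]
 [ 0.4594  0.0366  0.036 ]
 [ 0.5339  0.114   0.036 ]] [0.1085 0.1486 0.1074 0.1471]
line [[ 0.6124  0.0396  0.036 ]
 [ 0.5378 -0.0389  0.036 ]]
yaws [-30.0358 -44.1025]
in block frame: block [[ 0.1389  0.1289]
 [ 0.1388 -0.1289]
 [-0.1392 -0.1284]
 [-0.1385  0.1284]] board [[ 0.1037  0.0206]
 [ 0.079  -0.0851]
 [-0.065  -0.0484]
 [-0.0392  0.0558]] line [[ 0.066   0.0308]
 [ 0.0407 -0.0746]]
nozzle, cutter [[0.1114 0.104 ]] [[ 0.1101 -0.1068]] tart [[ 0.0044 -0.0114]]
centre [0.5399 0.046  0.03  ]
```

Call:
{"name": "arm_command", "arguments": {
  "moves": [
    {"xyz":[-37.8,-22.7,0],"angular":[0,0,0.31],"grip":0.4},
    {"xyz":[-37.8,-22.7,0],"angular":[0,0,0.31],"grip":0.4},
    {"xyz":[-37.8,-22.7,0],"angular":[0,0,0.31],"grip":0.4},
    {"xyz":[-37.8,-22.7,0],"angular":[0,0,0.31],"grip":0.4},
    {"xyz":[-37.8,-22.7,0],"angular":[0,0,0.31],"grip":0.4},
    {"xyz":[-37.8,-22.7,0],"angular":[0,0,0.31],"grip":0.4},
    {"xyz":[-37.8,-22.7,0],"angular":[0,0,0.31],"grip":0.4},
    {"xyz":[-37.8,-22.7,0],"angular":[0,0,0.31],"grip":0.4},
    {"xyz":[-37.8,-22.7,0],"angular":[0,0,0.31],"grip":0.4},
    {"xyz":[-37.8,-22.7,0],"angular":[0,0,0.31],"grip":0.4}
  ]
}}

```text
time_s: 1.35
ee_pos: [0.4699, 0.102, 0.2268]
orientation: [0.373, 0.928, 0.0, -0.0]
contact_force: [-0.5, 0.3, 0.3]
opening: 0.706
```

```bash
python3 - <<'E'
from h import *
np.set_printoptions(precision=3,suppress=True)
i=ctrl.camera_info("wrist");im=ctrl.read_camera("wrist");cv2.imwrite("pics/w0.png",cv2.convertScaleAbs(im[:,:,::-1],alpha=1.4));np.savez("w0.npz",**i)
print(i["T"],i["intrinsics"])
E
```

```text
[[ 0.691  0.692  0.208  0.417]
 [ 0.723 -0.662 -0.199  0.152]
 [-0.     0.288 -0.958  0.374]
 [ 0.     0.     0.     1.   ]] [[385.5     0.    323.061]
 [  0.    385.5   237.369]
 [  0.      0.      1.   ]]
```

View pics/w0.png

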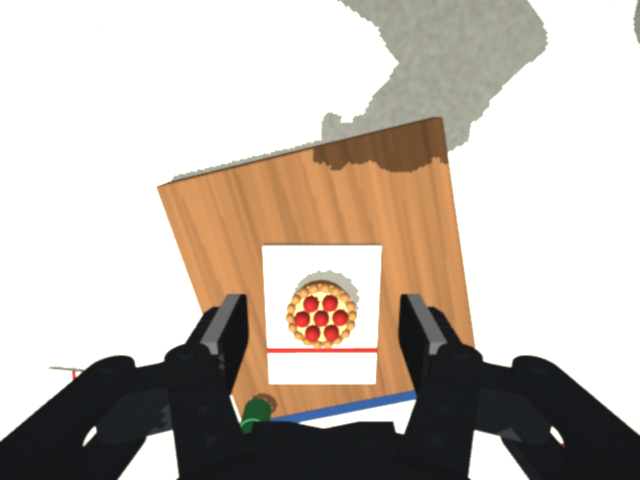

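The wrist view shows the rear board edge from (263,244) to (381,244), the front edge at row 384 from x=267 to 377, and the red line at row 350. The tart is at (321,315) and the cutter at (256,410). The fingers straddle the board's axis.

```bash
cat >> h.py <<'E'
def st():
    s=ctrl.observe();q=s["orientation"];yaw=2*np.arctan2(q[1],q[0]);return s,yaw
def rel(P,yaw_t=None):
    """world points -> tool-frame cm from present measured pose (tool down); rz"""
    s,y=st();d=np.atleast_2d(P)-s["ee_pos"];X=np.array([np.cos(y),np.sin(y),0]);Y=np.array([np.sin(y),-np.cos(y),0])
    return np.c_[d@X,d@Y,-d[:,2]]*100, None if yaw_t is None else -(yaw_t-y)
E
python3 - <<'E'
from h import *
np.set_printoptions(precision=4,suppress=True)
i=dict(np.load("w0.npz"))
D=ray("",[(267.5,384),(377,384),(381,244),(263,244)],.036,i);print(D,np.linalg.norm(np.roll(D,-1,0)-D,axis=1))
m=D[2:].mean(0);v=D[:2].mean(0)-m;yb=np.arctan2(v[1],v[0]);print(m,np.degrees(yb))
h=np.array([np.cos(yb),np.sin(yb),0])
T=m-h*.030;T[2]=.10;print(rel(T,yb+np.pi),T)
E
```

```text
[[ 0.5656 -0.069   0.036 ]
 [ 0.6439  0.0129  0.036 ]
 [ 0.5323  0.1162  0.036 ]
 [ 0.4572  0.0376  0.036 ]] [0.1133 0.152  0.1087 0.152 ]
[0.4947 0.0769 0.036 ] -43.65981005180029
(array([[-0.5296, -0.1108, 12.6979]]), np.float64(-0.002295386321379489)) [0.473  0.0976 0.1   ]
```

Call:
{"name": "arm_command", "arguments": {
  "moves": [
    {"xyz":[0,-0.1,6],"angular":[0,0,0],"grip":0.4},
    {"xyz":[0,-0.1,12],"angular":[0,0,0],"grip":0.4},
    {"xyz":[0,-0.1,15],"angular":[0,0,0],"grip":0.4},
    {"xyz":[0,-0.1,16.5],"angular":[0,0,0],"grip":0.4},
    {"xyz":[0,-0.1,16.5],"angular":[0,0,0],"grip":0.4},
    {"xyz":[0,-0.1,16.5],"angular":[0,0,0],"grip":0.4}
  ]
}}

```text
time_s: 2.15
ee_pos: [0.4715, 0.1005, 0.064]
orientation: [0.374, 0.928, 0.001, 0.002]
contact_force: [-0.0, -0.4, 0.1]
opening: 0.7
```

Call:
{"name": "arm_command", "arguments": {
  "moves": [
    {"xyz":[0,0,0.5],"angular":[0,0,0],"grip":0.4},
    {"xyz":[0,0,1.0],"angular":[0,0,0],"grip":0.4},
    {"xyz":[0,0,1.2],"angular":[0,0,0],"grip":0.4},
    {"xyz":[0,0,1.2],"angular":[0,0,0],"grip":0.4}
  ]
}}

```text
time_s: 2.65
ee_pos: [0.4697, 0.0999, 0.0496]
orientation: [0.374, 0.927, -0.0, -0.0]
contact_force: [-0.2, -0.1, -1.1]
opening: 0.698
```

Call:
{"name": "arm_command", "arguments": {
  "moves": [
    {"xyz":[0,0,0.1],"angular":[0,0,0],"grip":0.4},
    {"xyz":[0,0,0.2],"angular":[0,0,0],"grip":0.4},
    {"xyz":[0,0,0.2],"angular":[0,0,0],"grip":0.4}
  ]
}}

```text
time_s: 3.02
ee_pos: [0.4699, 0.1, 0.0478]
orientation: [0.374, 0.927, -0.0, -0.0]
contact_force: [-0.3, -0.5, -0.6]
opening: 0.696
```

```bash
python3 - <<'E'
from h import *
i=ctrl.camera_info("wrist");im=ctrl.read_camera("wrist");cv2.imwrite("pics/w1.png",im[:,:,::-1]);np.savez("w1.npz",**i)
s=ctrl.observe();print(s["ee_pos"],s["contact_force"],ctrl.tips_ahead)
E
```

```text
[0.46998081 0.09999724 0.04791172] [-0.32624091 -0.91007461 -0.15447349] 0.019
```

View pics/w1.png

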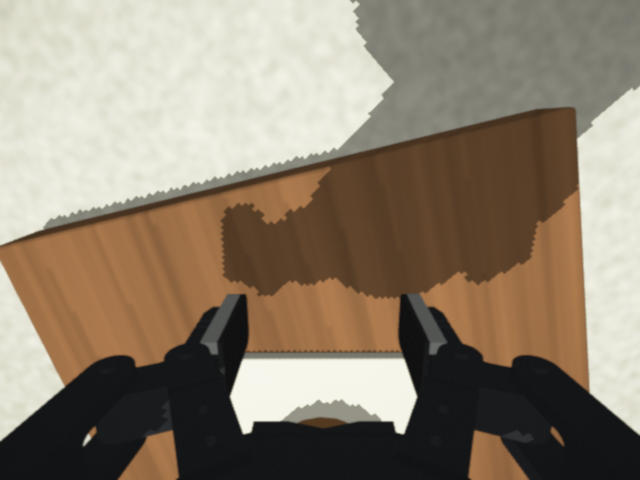

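The rear edge is visible at row 352 and the finger tips at row 295, clear behind the board. There is still no contact with the block, so I keep feeling down.

Call:
{"name": "arm_command", "arguments": {
  "moves": [
    {"xyz":[0,0,0.1],"angular":[0,0,0],"grip":0.4},
    {"xyz":[0,0,0.2],"angular":[0,0,0],"grip":0.4},
    {"xyz":[0,0,0.2],"angular":[0,0,0],"grip":0.4}
  ]
}}

```text
time_s: 3.45
ee_pos: [0.4698, 0.1, 0.0457]
orientation: [0.374, 0.927, -0.0, -0.0]
contact_force: [-0.5, -1.6, -0.5]
opening: 0.701
```

Call:
{"name": "arm_command", "arguments": {
  "moves": [
    {"xyz":[0,0,0.1],"angular":[0,0,0],"grip":0.4},
    {"xyz":[0,0,0.15],"angular":[0,0,0],"grip":0.4},
    {"xyz":[0,0,0.15],"angular":[0,0,0],"grip":0.4}
  ]
}}

```text
time_s: 3.82
ee_pos: [0.4699, 0.1, 0.0443]
orientation: [0.374, 0.927, -0.0, -0.0]
contact_force: [0.2, 0.0, 0.1]
opening: 0.696
```

Call:
{"name": "arm_command", "arguments": {
  "moves": [
    {"xyz":[0,0,0.1],"angular":[0,0,0],"grip":0.4},
    {"xyz":[0,0,0.15],"angular":[0,0,0],"grip":0.4},
    {"xyz":[0,0,0.15],"angular":[0,0,0],"grip":0.4}
  ]
}}

```text
time_s: 4.2
ee_pos: [0.4699, 0.1, 0.0428]
orientation: [0.374, 0.927, -0.0, -0.0]
contact_force: [-0.2, 0.3, 0.4]
opening: 0.698
```

Call:
{"name": "arm_command", "arguments": {
  "moves": [
    {"xyz":[0,0,0.1],"angular":[0,0,0],"grip":0.4},
    {"xyz":[0,0,0.1],"angular":[0,0,0],"grip":0.4}
  ]
}}

```text
time_s: 4.45
ee_pos: [0.4699, 0.1, 0.0418]
orientation: [0.374, 0.927, -0.0, -0.0]
contact_force: [0.0, 0.6, 0.1]
opening: 0.697
```

Call:
{"name": "arm_command", "arguments": {
  "moves": [
    {"xyz":[0,0,0.1],"angular":[0,0,0],"grip":0.4},
    {"xyz":[0,0,0.1],"angular":[0,0,0],"grip":0.4}
  ]
}}

```text
time_s: 4.7
ee_pos: [0.4699, 0.1, 0.0408]
orientation: [0.374, 0.927, -0.0, -0.0]
contact_force: [-0.5, -0.4, 0.0]
opening: 0.701
```

Call:
{"name": "arm_command", "arguments": {
  "moves": [
    {"xyz":[0,0,0.1],"angular":[0,0,0],"grip":0.4},
    {"xyz":[0,0,0.1],"angular":[0,0,0],"grip":0.4}
  ]
}}

```text
time_s: 4.95
ee_pos: [0.4699, 0.1, 0.0398]
orientation: [0.374, 0.927, -0.0, -0.0]
contact_force: [0.3, -0.1, -0.3]
opening: 0.702
```

Call:
{"name": "arm_command", "arguments": {
  "moves": [
    {"xyz":[0,0,0.1],"angular":[0,0,0],"grip":0.4},
    {"xyz":[0,0,0.1],"angular":[0,0,0],"grip":0.4}
  ]
}}

```text
time_s: 5.2
ee_pos: [0.4699, 0.1, 0.0388]
orientation: [0.374, 0.927, -0.0, -0.0]
contact_force: [-1.1, -0.0, -1.1]
opening: 0.699
```

Call:
{"name": "arm_command", "arguments": {
  "moves": [
    {"xyz":[0,0,0.1],"angular":[0,0,0],"grip":0.4},
    {"xyz":[0,0,0.1],"angular":[0,0,0],"grip":0.4}
  ]
}}

```text
time_s: 5.45
ee_pos: [0.4699, 0.1, 0.0378]
orientation: [0.374, 0.927, -0.0, -0.0]
contact_force: [0.1, -0.2, 0.8]
opening: 0.699
```

Call:
{"name": "arm_command", "arguments": {
  "moves": [
    {"xyz":[0,0,0.1],"angular":[0,0,0],"grip":0.4},
    {"xyz":[0,0,0.1],"angular":[0,0,0],"grip":0.4}
  ]
}}

```text
time_s: 5.7
ee_pos: [0.4699, 0.1, 0.0368]
orientation: [0.374, 0.927, -0.0, -0.0]
contact_force: [-0.2, -0.2, 0.3]
opening: 0.698
```

Call:
{"name": "arm_command", "arguments": {
  "moves": [
    {"xyz":[0,0,0.1],"angular":[0,0,0],"grip":0.4},
    {"xyz":[0,0,0.1],"angular":[0,0,0],"grip":0.4}
  ]
}}

```text
time_s: 5.95
ee_pos: [0.4699, 0.1, 0.0358]
orientation: [0.374, 0.927, -0.0, -0.0]
contact_force: [0.7, -0.0, 0.2]
opening: 0.702
```

```bash
python3 - <<'E'
from h import *
im=ctrl.read_camera("side")[:,:,::-1]
s=ctrl.observe();p=proj(ctrl.camera_info("side"),s["ee_pos"])[0];print(p)
u,v=p.astype(int);cv2.imwrite("pics/s1.png",cv2.resize(cv2.convertScaleAbs(im[v-70:v+50,u-80:u+80],alpha=1.6),(800,600),interpolation=cv2.INTER_CUBIC))
E
```

```text
[374.80130283 286.30112083]
```

View pics/s1.png

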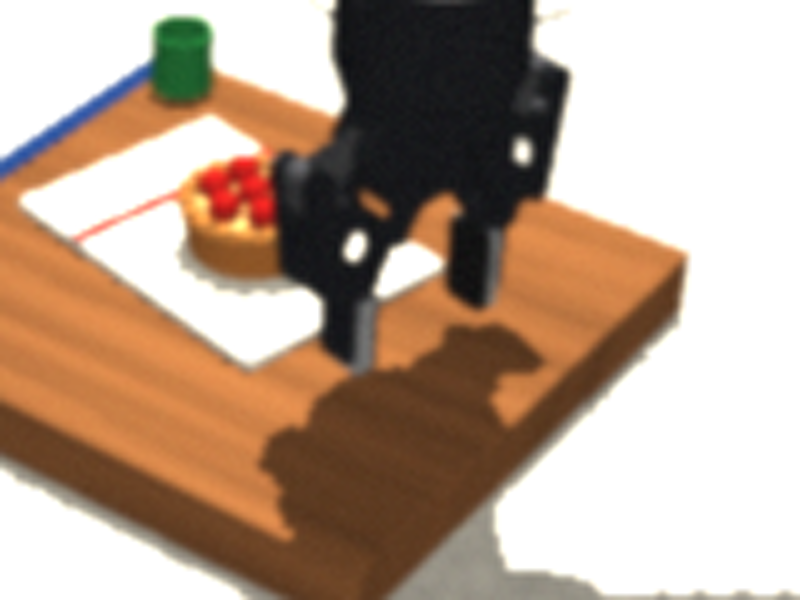

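The tips at crop pixels (350,370) and (480,308) stand a few mm above the block and clear behind the board's rear edge. I continue down.

Call:
{"name": "arm_command", "arguments": {
  "moves": [
    {"xyz":[0,0,0.1],"angular":[0,0,0],"grip":0.4},
    {"xyz":[0,0,0.1],"angular":[0,0,0],"grip":0.4}
  ]
}}

```text
time_s: 6.25
ee_pos: [0.4699, 0.1, 0.0348]
orientation: [0.374, 0.927, -0.0, -0.0]
contact_force: [-0.1, 0.8, 0.2]
opening: 0.7
```

Call:
{"name": "arm_command", "arguments": {
  "moves": [
    {"xyz":[0,0,0.1],"angular":[0,0,0],"grip":0.4},
    {"xyz":[0,0,0.1],"angular":[0,0,0],"grip":0.4}
  ]
}}

```text
time_s: 6.5
ee_pos: [0.4699, 0.1, 0.0338]
orientation: [0.374, 0.927, -0.0, -0.0]
contact_force: [0.5, -0.1, -0.1]
opening: 0.706
```

Call:
{"name": "arm_command", "arguments": {
  "moves": [
    {"xyz":[0,0,0.1],"angular":[0,0,0],"grip":0.4},
    {"xyz":[0,0,0.1],"angular":[0,0,0],"grip":0.4}
  ]
}}

```text
time_s: 6.75
ee_pos: [0.4699, 0.1, 0.0328]
orientation: [0.374, 0.927, -0.0, -0.0]
contact_force: [-0.4, 1.1, 1.0]
opening: 0.703
```

Call:
{"name": "arm_command", "arguments": {
  "moves": [
    {"xyz":[0,0,0.1],"angular":[0,0,0],"grip":0.4},
    {"xyz":[0,0,0.1],"angular":[0,0,0],"grip":0.4}
  ]
}}

```text
time_s: 7.0
ee_pos: [0.4699, 0.1, 0.0318]
orientation: [0.374, 0.927, -0.0, -0.0]
contact_force: [0.2, -0.7, -0.6]
opening: 0.703
```

Call:
{"name": "arm_command", "arguments": {
  "moves": [
    {"xyz":[0,0,0.05],"angular":[0,0,0],"grip":0.4},
    {"xyz":[0,0,0.05],"angular":[0,0,0],"grip":0.4}
  ]
}}

```text
time_s: 7.25
ee_pos: [0.4699, 0.1, 0.0314]
orientation: [0.374, 0.927, -0.0, -0.0]
contact_force: [-0.6, 0.1, -0.2]
opening: 0.703
```

Call:
{"name": "arm_command", "arguments": {
  "moves": [
    {"xyz":[0,0,0.1],"angular":[0,0,0],"grip":0.4},
    {"xyz":[0,0,0.1],"angular":[0,0,0],"grip":0.4}
  ]
}}

```text
time_s: 7.5
ee_pos: [0.4699, 0.1, 0.0303]
orientation: [0.374, 0.927, -0.0, -0.0]
contact_force: [-0.5, 1.3, -0.6]
opening: 0.7
```

Call:
{"name": "arm_command", "arguments": {
  "moves": [
    {"xyz":[0,0,0.1],"angular":[0,0,0],"grip":0.4},
    {"xyz":[0,0,0.1],"angular":[0,0,0],"grip":0.4}
  ]
}}

```text
time_s: 7.75
ee_pos: [0.4699, 0.1, 0.0293]
orientation: [0.374, 0.927, -0.0, -0.0]
contact_force: [-0.1, 0.1, -0.3]
opening: 0.702
```

Call:
{"name": "arm_command", "arguments": {
  "moves": [
    {"xyz":[0,0,0.1],"angular":[0,0,0],"grip":0.4},
    {"xyz":[0,0,0.1],"angular":[0,0,0],"grip":0.4}
  ]
}}

```text
time_s: 8.0
ee_pos: [0.4699, 0.1, 0.0283]
orientation: [0.374, 0.927, -0.0, -0.0]
contact_force: [1.1, 0.1, -0.6]
opening: 0.7
```

Call:
{"name": "arm_command", "arguments": {
  "moves": [
    {"xyz":[0,0,0.1],"angular":[0,0,0],"grip":0.4},
    {"xyz":[0,0,0.1],"angular":[0,0,0],"grip":0.4}
  ]
}}

```text
time_s: 8.25
ee_pos: [0.4699, 0.1, 0.0273]
orientation: [0.374, 0.927, -0.0, -0.0]
contact_force: [-1.2, 0.8, 0.1]
opening: 0.697
```

Call:
{"name": "arm_command", "arguments": {
  "moves": [
    {"xyz":[0,0,0.1],"angular":[0,0,0],"grip":0.4},
    {"xyz":[0,0,0.1],"angular":[0,0,0],"grip":0.4}
  ]
}}

```text
time_s: 8.5
ee_pos: [0.4699, 0.1, 0.0263]
orientation: [0.374, 0.927, -0.0, -0.0]
contact_force: [0.3, 0.0, -0.3]
opening: 0.7
```

```bash
python3 - <<'E'
from h import *
im=ctrl.read_camera("side")[:,:,::-1]
s=ctrl.observe();print(s["ee_pos"],s["contact_force"],proj(ctrl.camera_info("side"),s["ee_pos"])[0])
u,v=375,276;cv2.imwrite("pics/s2.png",cv2.resize(cv2.convertScaleAbs(im[v-30:v+30,u-40:u+40],alpha=1.8),(800,600),interpolation=cv2.INTER_CUBIC))
E
```

```text
[0.46992791 0.09997787 0.02633485] [ 0.97257232 -0.57244595  0.20588412] [374.51678432 290.10856394]
```

View pics/s2.png

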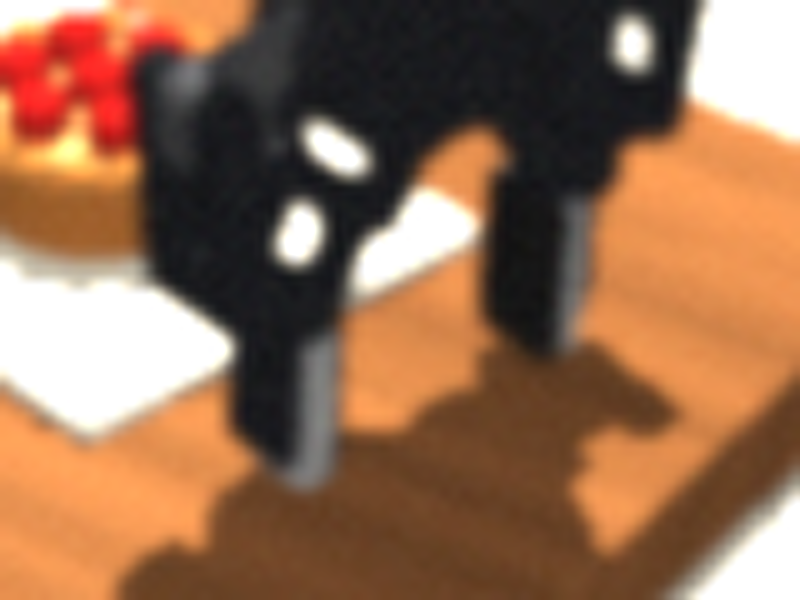

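```bash
python3 - <<'E'
from h import *
i=ctrl.camera_info("side")
for d in(.032,.037,.042):
  for sg in(1,-1):
    P=[[.4699+sg*d*.696,.1+sg*d*.718,z] for z in(.026,.032,.038)];print(d,sg,proj(i,P).round(1).tolist())
E
```

```text
0.032 1 [[362.8, 296.3], [362.9, 293.9], [363.1, 291.5]]
0.032 -1 [[385.9, 284.3], [386.1, 282.0], [386.3, 279.6]]
0.037 1 [[360.9, 297.3], [361.1, 294.9], [361.2, 292.5]]
0.037 -1 [[387.6, 283.4], [387.8, 281.1], [388.1, 278.7]]
0.042 1 [[359.1, 298.3], [359.2, 295.9], [359.3, 293.4]]
0.042 -1 [[389.4, 282.5], [389.6, 280.2], [389.8, 277.8]]
```

Tips measure about z 0.034–0.037, some 9 mm above the TCP at this opening. A few more mm down is needed, still by feel.

Call:
{"name": "arm_command", "arguments": {
  "moves": [
    {"xyz":[0,0,0.1],"angular":[0,0,0],"grip":0.4},
    {"xyz":[0,0,0.2],"angular":[0,0,0],"grip":0.4}
  ]
}}

```text
time_s: 8.8
ee_pos: [0.47, 0.1, 0.0244]
orientation: [0.374, 0.927, 0.0, -0.0]
contact_force: [0.2, -0.1, 0.6]
opening: 0.697
```

Call:
{"name": "arm_command", "arguments": {
  "moves": [
    {"xyz":[0,0,0.1],"angular":[0,0,0],"grip":0.4},
    {"xyz":[0,0,0.1],"angular":[0,0,0],"grip":0.4}
  ]
}}

```text
time_s: 9.05
ee_pos: [0.4699, 0.1, 0.0232]
orientation: [0.374, 0.927, -0.0, -0.0]
contact_force: [0.3, 0.6, 0.1]
opening: 0.703
```

Call:
{"name": "arm_command", "arguments": {
  "moves": [
    {"xyz":[0,0,0.1],"angular":[0,0,0],"grip":0.4},
    {"xyz":[0,0,0.1],"angular":[0,0,0],"grip":0.4}
  ]
}}

```text
time_s: 9.3
ee_pos: [0.4699, 0.1, 0.0223]
orientation: [0.374, 0.927, -0.0, -0.0]
contact_force: [-0.7, -0.2, -0.1]
opening: 0.702
```

Call:
{"name": "arm_command", "arguments": {
  "moves": [
    {"xyz":[0,0,0.1],"angular":[0,0,0],"grip":0.4},
    {"xyz":[0,0,0.1],"angular":[0,0,0],"grip":0.4}
  ]
}}

```text
time_s: 9.55
ee_pos: [0.4699, 0.1, 0.0213]
orientation: [0.374, 0.927, -0.0, -0.0]
contact_force: [-0.6, -0.4, -0.3]
opening: 0.699
```

Call:
{"name": "arm_command", "arguments": {
  "moves": [
    {"xyz":[0,0,0.1],"angular":[0,0,0],"grip":0.4},
    {"xyz":[0,0,0.1],"angular":[0,0,0],"grip":0.4}
  ]
}}

```text
time_s: 9.8
ee_pos: [0.4702, 0.1, 0.0206]
orientation: [0.374, 0.927, 0.0, 0.0]
contact_force: [-0.6, 0.6, 1.2]
opening: 0.703
```

Call:
{"name": "arm_command", "arguments": {
  "moves": [
    {"xyz":[0,0,0.1],"angular":[0,0,0],"grip":0.4},
    {"xyz":[0,0,0.1],"angular":[0,0,0],"grip":0.4}
  ]
}}

```text
time_s: 10.05
ee_pos: [0.4702, 0.1, 0.0206]
orientation: [0.374, 0.927, 0.0, 0.0]
contact_force: [-2.7, -0.4, 6.5]
opening: 0.698
```

Contact with the block at TCP z = 0.0207. To gain clearance between the gripper body and the tart, I'll raise, close partly (tips move forward) and re-feel.

Call:
{"name": "arm_command", "arguments": {
  "moves": [
    {"xyz":[0,0,-0.5],"angular":[0,0,0],"grip":0.4},
    {"xyz":[0,0,-1.2],"angular":[0,0,0],"grip":0.0},
    {"xyz":[0,0,-1.2],"angular":[0,0,0],"grip":0.0},
    {"xyz":[0,0,-1.2],"angular":[0,0,0],"grip":0.0},
    {"xyz":[0,0,-0.9],"angular":[0,0,0],"grip":0.0},
    {"xyz":[0,0,-0.8],"angular":[0,0,0],"grip":0.0}
  ]
}}

```text
time_s: 10.8
ee_pos: [0.4695, 0.1, 0.0268]
orientation: [0.374, 0.927, -0.0, -0.0]
contact_force: [-0.5, 0.3, -0.2]
opening: 0.502
```

Call:
{"name": "arm_command", "arguments": {
  "moves": [
    {"xyz":[0,0,0.1],"angular":[0,0,0],"grip":0.0},
    {"xyz":[0,0,0.2],"angular":[0,0,0],"grip":0.0}
  ]
}}

```text
time_s: 11.05
ee_pos: [0.4699, 0.1, 0.0253]
orientation: [0.374, 0.927, -0.0, -0.0]
contact_force: [0.2, -0.4, 0.2]
opening: 0.501
```

Call:
{"name": "arm_command", "arguments": {
  "moves": [
    {"xyz":[0,0,0.1],"angular":[0,0,0],"grip":0.0},
    {"xyz":[0,0,0.1],"angular":[0,0,0],"grip":0.0}
  ]
}}

```text
time_s: 11.3
ee_pos: [0.4699, 0.1, 0.0243]
orientation: [0.374, 0.927, -0.0, -0.0]
contact_force: [-0.2, 0.5, 0.5]
opening: 0.501
```

Call:
{"name": "arm_command", "arguments": {
  "moves": [
    {"xyz":[0,0,0.1],"angular":[0,0,0],"grip":0.0},
    {"xyz":[0,0,0.1],"angular":[0,0,0],"grip":0.0}
  ]
}}

```text
time_s: 11.55
ee_pos: [0.4702, 0.1, 0.0238]
orientation: [0.374, 0.927, 0.0, 0.0]
contact_force: [-1.3, 0.3, 3.3]
opening: 0.501
```

```bash
cat > plan.py <<'E'
from h import *
np.set_printoptions(precision=3,suppress=True)
c=np.array([.5399,.046]);YB=np.radians(-30.04);e=np.array([np.cos(YB),np.sin(YB)]);n=np.array([-e[1],e[0]])
def tcp(x,y,th,a=.011):   # block-frame centre -> tcp block frame
    r=.075+a;return np.array([x-r*np.cos(th),y-r*np.sin(th)])
def rows(start,th0,targets):  # block frame tcp; tool fwd=-x
    X=-np.array([np.cos(th0),np.sin(th0)]);Y=np.array([-np.sin(th0),np.cos(th0)])
    for p,th in targets:
        d=p-start;print([round(100*d@X,2),round(100*d@Y,2)],round(-(th-th0),3))
E
python3 - <<'E'
from plan import *
s,y=st();th=y-np.pi-YB;p=(s["ee_pos"][:2]-c);p=np.array([p@e,p@n]);print(p,np.degrees(th),s["ee_pos"])
x0,y0,t0=.0195,-.0140,np.radians(-13.9)
W=[];x,yy=x0,y0
d=np.array([1,2,3,4,5]+[5]*14)*1e-3
for k in d:
    t=t0*max(0,1-(x+k/2-x0)/.06);x+=k;yy+=k*np.tan(.6*t);W.append((x,yy,t0*max(0,1-(x-x0)/.06)))
W=[w for w in W if w[0]<.0955];print(len(W),W[-1])
T=[(tcp(*w),w[2]) for w in W]
rows(p,th,[(tcp(x0,y0,t0,.0125),t0)]); print()
cs=tcp(x0,y0,t0,.0125),t0
for k in range(0,len(T),9):
    rows(*cs,T[k:k+9]);cs=T[min(k+8,len(T)-1)];print()
E
```

```text
[-0.087  0.012] -13.895116363991344 [0.47  0.1   0.024]
17 (np.float64(0.09450000000000001), np.float64(-0.018382277983288127), np.float64(-0.0))
[np.float64(-2.25), np.float64(0.06)] 0.0

[np.float64(-0.25), np.float64(-0.02)] -0.004
[np.float64(-0.45), np.float64(-0.07)] -0.012
[np.float64(-0.76), np.float64(-0.15)] -0.024
[np.float64(-1.16), np.float64(-0.24)] -0.04
[np.float64(-1.67), np.float64(-0.35)] -0.061
[np.float64(-2.18), np.float64(-0.45)] -0.081
[np.float64(-2.69), np.float64(-0.55)] -0.101
[np.float64(-3.2), np.float64(-0.64)] -0.121
[np.float64(-3.72), np.float64(-0.72)] -0.142

[np.float64(-0.5), np.float64(-0.15)] -0.02
[np.float64(-1.01), np.float64(-0.3)] -0.04
[np.float64(-1.51), np.float64(-0.43)] -0.061
[np.float64(-2.03), np.float64(-0.57)] -0.081
[np.float64(-2.54), np.float64(-0.69)] -0.101
[np.float64(-3.04), np.float64(-0.64)] -0.101
[np.float64(-3.53), np.float64(-0.59)] -0.101
[np.float64(-4.03), np.float64(-0.54)] -0.101
```

Call:
{"name": "arm_command", "arguments": {
  "moves": [
    {"xyz":[0,0,-0.2],"angular":[0,0,0],"grip":0.0},
    {"xyz":[-0.5,0.06,-0.2],"angular":[0,0,0],"grip":0.0},
    {"xyz":[-1.1,0.06,-0.2],"angular":[0,0,0],"grip":0.0},
    {"xyz":[-1.6,0.06,-0.2],"angular":[0,0,0],"grip":0.0},
    {"xyz":[-1.9,0.06,-0.2],"angular":[0,0,0],"grip":0.0},
    {"xyz":[-2.1,0.06,-0.2],"angular":[0,0,0],"grip":0.0},
    {"xyz":[-2.25,0.06,-0.2],"angular":[0,0,0],"grip":0.0},
    {"xyz":[-2.25,0.06,-0.2],"angular":[0,0,0],"grip":0.0}
  ]
}}

```text
time_s: 12.55
ee_pos: [0.4866, 0.0848, 0.0254]
orientation: [0.374, 0.927, 0.0, -0.0]
contact_force: [0.7, 0.5, -0.8]
opening: 0.504
```

Now the first push leg.

Call:
{"name": "arm_command", "arguments": {
  "moves": [
    {"xyz":[-0.25,-0.02,0],"angular":[0,0,-0.004],"grip":0.0},
    {"xyz":[-0.45,-0.07,0],"angular":[0,0,-0.012],"grip":0.0},
    {"xyz":[-0.76,-0.15,0],"angular":[0,0,-0.024],"grip":0.0},
    {"xyz":[-1.16,-0.24,0],"angular":[0,0,-0.04],"grip":0.0},
    {"xyz":[-1.67,-0.35,0],"angular":[0,0,-0.061],"grip":0.0},
    {"xyz":[-2.18,-0.45,0],"angular":[0,0,-0.081],"grip":0.0},
    {"xyz":[-2.5,-0.51,0],"angular":[0,0,-0.094],"grip":0.0},
    {"xyz":[-2.69,-0.55,0],"angular":[0,0,-0.101],"grip":0.0},
    {"xyz":[-2.69,-0.55,0],"angular":[0,0,-0.101],"grip":0.0}
  ]
}}

```text
time_s: 13.68
ee_pos: [0.5024, 0.0618, 0.0254]
orientation: [0.327, 0.945, -0.0, 0.0]
contact_force: [-0.2, 0.1, 0.1]
opening: 0.504
```

```bash
python3 - <<'E'
from h import *
im=ctrl.read_camera("side")[:,:,::-1]
s,y=st();print(s["ee_pos"],s["contact_force"],np.degrees(y))
cv2.imwrite("pics/s3.png",cv2.resize(cv2.convertScaleAbs(im[205:345,245:445],alpha=1.3),(800,560),interpolation=cv2.INTER_CUBIC))
t=ctrl.read_camera("top")[:,:,::-1];cv2.imwrite("pics/t3full.png",t)
E
```

```text
[0.50252424 0.0618863  0.02548864] [-0.24828799  0.59867043 -0.54003283] 141.8411101137123
```

View pics/s3.png

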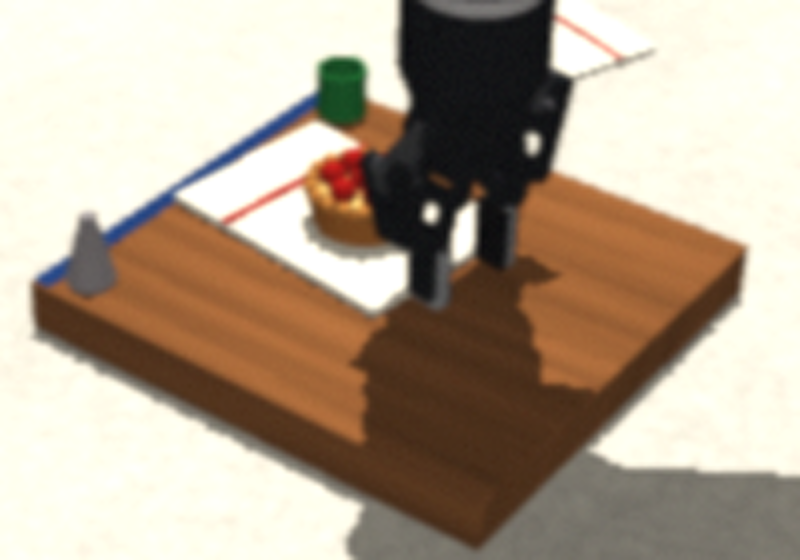

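The board rides along with the fingers: front-left corner (174,190), line's left end (225,221), rear-left corner (376,314). The tart is upright. The knuckle passes beside the tart.

```bash
python3 - <<'E'
from plan import *
i=ctrl.camera_info("side")
f=lambda P:np.c_[(P[:,:2]-c)@e,(P[:,:2]-c)@n]
o=f(ray("",side([(212,204),(258,234),(396,338)]),.036,i));q=f(ray("",side([(174,190),(225,221),(376,314)]),.036,i))
for v in(o,q): d=v[0]-v[2];print(v,np.degrees(np.arctan2(d[1],d[0])),np.linalg.norm(d), 'centre',(v[0]+v[2])/2)
s,y=st();th=y-np.pi-YB;p=s["ee_pos"][:2]-c;print("tcp",p@e,p@n,np.degrees(th))
E
```

```text
[[ 0.104  0.02 ]
 [ 0.067  0.027]
 [-0.044  0.058]] -14.291074147626153 0.1525385853904919 centre [0.03  0.039]
[[ 0.129  0.022]
 [ 0.088  0.029]
 [-0.024  0.047]] -9.405701236054199 0.15586102702441332 centre [0.053 0.035]
tcp -0.04034485896002 -0.004858086479376997 -8.109894383110335
```

```bash
python3 - <<'E'
from plan import *
p=np.array([-.0403,-.0049]);t0=np.radians(-8.1)
x,yy=tcp(0,0,t0)*-1+p;x0=x;T=[]
for k in np.array([1.5,3,4.5,5,5,5,5,5,4,3,2])*1e-3:
    t=t0*max(0,1-(x+k/2-x0)/.034);x+=k;yy+=k*np.tan(.6*t);t=t0*max(0,1-(x-x0)/.034);T.append((tcp(x,yy,t),t))
print(x0,x,yy,T[-1]);rows(p,t0,T)
E
```

```text
0.04484203456362394 0.08784203456362397 -0.018461214866775145 (array([ 0.002, -0.018]), np.float64(-0.0))
[np.float64(-0.15), np.float64(-0.04)] -0.006
[np.float64(-0.45), np.float64(-0.13)] -0.019
[np.float64(-0.91), np.float64(-0.26)] -0.037
[np.float64(-1.41), np.float64(-0.4)] -0.058
[np.float64(-1.92), np.float64(-0.53)] -0.079
[np.float64(-2.44), np.float64(-0.65)] -0.1
[np.float64(-2.95), np.float64(-0.77)] -0.121
[np.float64(-3.47), np.float64(-0.88)] -0.141
[np.float64(-3.87), np.float64(-0.82)] -0.141
[np.float64(-4.17), np.float64(-0.78)] -0.141
[np.float64(-4.36), np.float64(-0.75)] -0.141
```

Call:
{"name": "arm_command", "arguments": {
  "moves": [
    {"xyz":[-0.15,-0.04,0],"angular":[0,0,-0.006],"grip":0.0},
    {"xyz":[-0.45,-0.13,0],"angular":[0,0,-0.019],"grip":0.0},
    {"xyz":[-0.91,-0.26,0],"angular":[0,0,-0.037],"grip":0.0},
    {"xyz":[-1.41,-0.4,0],"angular":[0,0,-0.058],"grip":0.0},
    {"xyz":[-1.92,-0.53,0],"angular":[0,0,-0.079],"grip":0.0},
    {"xyz":[-2.44,-0.65,0],"angular":[0,0,-0.1],"grip":0.0},
    {"xyz":[-2.95,-0.77,0],"angular":[0,0,-0.121],"grip":0.0},
    {"xyz":[-3.47,-0.88,0],"angular":[0,0,-0.141],"grip":0.0},
    {"xyz":[-3.87,-0.82,0],"angular":[0,0,-0.141],"grip":0.0},
    {"xyz":[-4.17,-0.78,0],"angular":[0,0,-0.141],"grip":0.0}
  ]
}}

```text
time_s: 15.02
ee_pos: [0.5303, 0.0301, 0.0254]
orientation: [0.259, 0.966, -0.0, -0.0]
contact_force: [-1.6, 0.7, 2.0]
opening: 0.499
```

Call:
{"name": "arm_command", "arguments": {
  "moves": [
    {"xyz":[-0.15,0,0],"angular":[0,0,0],"grip":0.0},
    {"xyz":[-0.15,0,0],"angular":[0,0,0],"grip":0.0},
    {"xyz":[-0.15,0,0],"angular":[0,0,0],"grip":0.0}
  ]
}}

```text
time_s: 15.4
ee_pos: [0.5316, 0.0294, 0.0254]
orientation: [0.259, 0.966, -0.0, 0.0]
contact_force: [-0.9, 1.1, 0.9]
opening: 0.501
```

```bash
python3 - <<'E'
from plan import *
s,y=st();p=s["ee_pos"][:2]-c;print("tcp",p@e,p@n,np.degrees(y-np.pi-YB),s["ee_pos"],s["contact_force"])
a=ctrl.read_camera("side")[:,:,::-1];t=ctrl.read_camera("top")[:,:,::-1]
A=cv2.resize(a[205:305,245:365],(480,400),interpolation=cv2.INTER_CUBIC)
B=cv2.resize(t[185:285,275:385],(440,400),interpolation=cv2.INTER_CUBIC)
B=cv2.resize(t[185:285,285:365],(320,400),interpolation=cv2.INTER_CUBIC)
cv2.imwrite("pics/c4.png",np.hstack([A,cv2.convertScaleAbs(B,alpha=1.5)]))
E
```

```text
tcp 0.001133618841285637 -0.018478418104383346 -0.027180286723447543 [0.532 0.029 0.025] [-0.942  1.127  0.906]
```

View pics/c4.png

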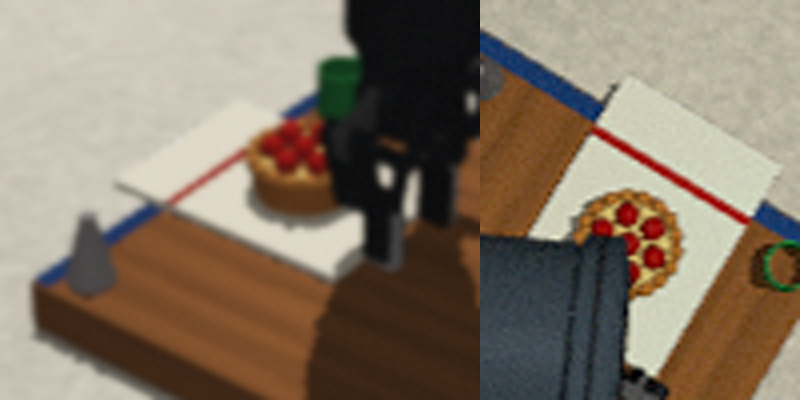

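Side crop: the line's left end at (170,203) is still inside the rim. In the top crop the line runs from (595,130) to (747,221), near-parallel to the blue rim, and the tart is upright. The cutter at (785,265) is clear of the board. I'll measure the remaining gap sub-pixel.

```bash
cat > gap.py <<'E'
from plan import *
def fit(p,z,i):
    P=ray("",p,z,i)[:,:2]-c;return np.c_[P@e,P@n]
def lin(Q):
    k,b=np.polyfit(Q[:,1],Q[:,0],1)
    for _ in range(3):
        r=Q[:,0]-k*Q[:,1]-b;m=abs(r)<=2*np.std(r)+1e-6;k,b=np.polyfit(Q[m,1],Q[m,0],1)
    return k,b,np.std(Q[m,0]-k*Q[m,1]-b)
def blue(im):  # outer boundary subpixel: where blue-vs-red crosses, scanning columns
    f=im.astype(float);g=f[...,2]-f[...,0];p=[]
    for u in range(282,378):
        col=g[185:260,u];j=int(col.argmax());mx=col[j]
        if mx<25: continue
        h=(mx+col[max(j-6,0):max(j-4,1)].mean())/2
        while j>0 and col[j]>h: j-=1
        p.append((u,185+j+(h-col[j])/(col[j+1]-col[j])))
    return np.array(p)
def red(im,box):
    f=im.astype(float);g=np.clip(f[...,0]-np.maximum(f[...,1],f[...,2])-18,0,None)
    v,u=np.nonzero(g);return g
E
python3 - <<'E'
from gap import *
i=ctrl.camera_info("top")
t0=cv2.imread("pics/top0.png")[:,:,::-1];t1=ctrl.read_camera("top");cv2.imwrite("pics/t5.png",t1[:,:,::-1])
b0=lin(fit(blue(t0),.03,i));print("rim x=k*y+b",b0)
def redline(im,a,b):  # a,b approx pixel ends; sample perpendicular profiles
    a,b=np.array(a,float),np.array(b,float);d=(b-a)/np.linalg.norm(b-a);nn=np.array([-d[1],d[0]]);f=im.astype(np.float32);g=f[...,0]-f[...,1];P=[]
    o=np.arange(-4,4.01,.25)
    for s in np.linspace(.08,.92,40):
        q=a+s*(b-a)+o[:,None]*nn;w=cv2.remap(g,q[:,:1].astype(np.float32),q[:,1:].astype(np.float32),cv2.INTER_LINEAR)[:,0];w=np.clip(w-.4*w.max(),0,None);P.append(a+s*(b-a)+nn*(w@o)/w.sum())
    return np.array(P)
A=lambda u,v:((u-480)/4+285-.38,v/4+185-.38)
r=redline(t1,A(595,130),A(747,221));Q=fit(r,.036,i);l=lin(Q);print("line",l,"y range",Q[:,1].min(),Q[:,1].max())
m=-.018;print("gap mm at line mid",1e3*((b0[0]*m+b0[1])-(l[0]*m+l[1])),"angle deg line-rim",np.degrees(np.arctan(l[0])-np.arctan(b0[0]))*-1)
E
```

```text
rim x=k*y+b (np.float64(0.00534030423626176), np.float64(0.13812063850967327), np.float64(0.0004067161769636426))
line (np.float64(0.0002361048210183576), np.float64(0.12252368702700238), np.float64(9.992510149467936e-05)) y range -0.06429019880725537 0.025500601918529178
gap mm at line mid 15.50507589319651 angle deg line-rim 0.29244617588475125
```

Call:
{"name": "arm_command", "arguments": {
  "moves": [
    {"xyz":[-0.1,0,0],"angular":[0,0,0],"grip":0.0},
    {"xyz":[-0.3,0,0],"angular":[0,0,0],"grip":0.0},
    {"xyz":[-0.6,0,0],"angular":[0,0,0],"grip":0.0},
    {"xyz":[-0.85,0,0],"angular":[0,0,0],"grip":0.0},
    {"xyz":[-1.05,0,0],"angular":[0,0,0],"grip":0.0},
    {"xyz":[-1.15,0,0],"angular":[0,0,0],"grip":0.0},
    {"xyz":[-1.15,0,0],"angular":[0,0,0],"grip":0.0},
    {"xyz":[-1.15,0,0],"angular":[0,0,0],"grip":0.0}
  ]
}}

```text
time_s: 16.55
ee_pos: [0.5416, 0.0236, 0.0254]
orientation: [0.259, 0.966, -0.0, 0.0]
contact_force: [-1.3, 0.5, 1.7]
opening: 0.498
```

```bash
cat >> gap.py <<'E'
def redline(im,a,b):
    a,b=np.array(a,float),np.array(b,float);d=(b-a)/np.linalg.norm(b-a);nn=np.array([-d[1],d[0]]);f=im.astype(np.float32);g=f[...,0]-f[...,1];P=[]
    o=np.arange(-4,4.01,.25)
    for s in np.linspace(.08,.92,40):
        q=a+s*(b-a)+o[:,None]*nn;w=cv2.remap(g,q[:,:1].astype(np.float32),q[:,1:].astype(np.float32),cv2.INTER_LINEAR)[:,0];w=np.clip(w-.4*w.max(),0,None);P.append(a+s*(b-a)+nn*(w@o)/w.sum())
    return np.array(P)
def W(x,y,z): return np.array([*(c+x*e+y*n),z])
def measure(xg,ym=-.018):
    i=ctrl.camera_info("top");t=ctrl.read_camera("top")
    ends=proj(i,[W(xg,ym+.05,.036),W(xg,ym-.05,.036)])
    Q=fit(redline(t,*ends),.036,i);l=lin(Q);return l,l[0]*ym+l[1],t
E
python3 - <<'E'
from gap import *
l,x,t=measure(.134);print("top line",l,x)
s,y=st();p=s["ee_pos"][:2]-c;print("tcp",p@e,p@n,np.degrees(y-np.pi-YB))
a=ctrl.read_camera("side")[:,:,::-1]
A=cv2.resize(a[225:275,260:325],(520,400),interpolation=cv2.INTER_CUBIC)
t=t[:,:,::-1];B=cv2.resize(t[185:255,315-10:375-15+10],(440,560),interpolation=cv2.INTER_CUBIC)
B=cv2.resize(t[185:255,305:375-20],None,fx=5.6,fy=5.6,interpolation=cv2.INTER_CUBIC)
H=400;B=cv2.resize(t[190:260,300:349],(280,400),interpolation=cv2.INTER_CUBIC)
cv2.imwrite("pics/c6.png",np.hstack([cv2.convertScaleAbs(A,alpha=1.3),cv2.convertScaleAbs(B,alpha=1.5)]))
E
```

```text
top line (np.float64(-0.0003826984480759964), np.float64(0.13396233979271638), np.float64(8.773789000192043e-05)) 0.13396922836478176
tcp 0.012642428169825914 -0.018486953914333137 -0.031102719267980496
```

View pics/c6.png

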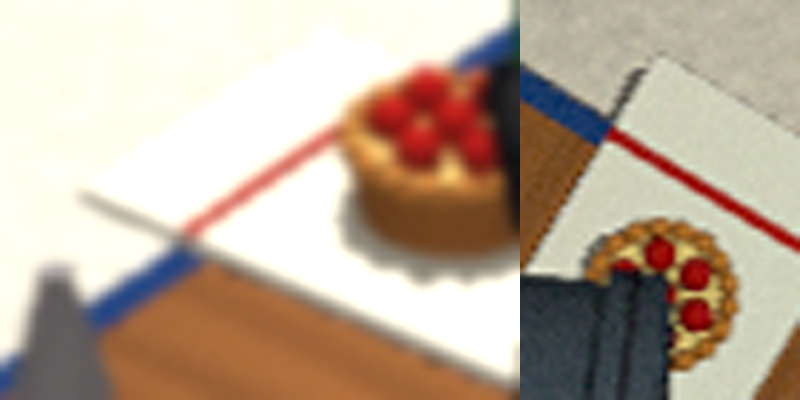

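Side crop: the line's left end at (185,235) now lies within the blue band and still inside its outer rim. In the top crop the line meets the band at (610,133), with a few mm left. I'll cross-check the rim position with the side camera.

```bash
cat >> gap.py <<'E'
def prof(im,i,x,z,ys,ch,mode):
    """profile along block x at each y; returns x found"""
    f=im.astype(np.float32);g=ch(f);o=np.arange(-.02,.0201,.0005);R=[]
    for y in ys:
        q=proj(i,[W(x+k,y,z) for k in o]).astype(np.float32);w=cv2.remap(g,q[:,:1],q[:,1:],cv2.INTER_LINEAR)[:,0]
        if mode=="peak": w=w-np.median(w);w=np.clip(w-.4*w.max(),0,None);R.append(x+(w@o)/w.sum())
        else:
            j=w.argmax();h=(w[j]+w[-6:].mean())/2;k=j+np.argmax(w[j:]<h);R.append(x+o[k-1]+(o[k]-o[k-1])*(w[k-1]-h)/(w[k-1]-w[k]))
    return np.c_[R,ys]
BL=lambda f:f[...,2]-f[...,0]
RD=lambda f:f[...,0]-f[...,1]
E
python3 - <<'E'
from gap import *
for nme,f0 in(("top","pics/top0.png"),("side","pics/side0.png")):
    i=ctrl.camera_info(nme);im0=cv2.imread(f0)[:,:,::-1];im=ctrl.read_camera(nme)
    b=prof(im0,i,.138,.03,np.linspace(-.08,.08,41),BL,"edge")
    ys=np.linspace(.0,.03,15) if nme=="side" else np.linspace(-.065,.03,30)
    r=prof(im,i,.134,.036,ys,RD,"peak")
    print(nme,"rim",lin(b),"line",lin(r),np.median(b[:,0]),np.median(r[:,0]))
    # block rear rim for scale/position
    w=prof(im0,i,-.139,.03,np.linspace(-.08,.08,9),lambda f:f[...,0]-f[...,2],"edge")
E
```

```text
top rim (np.float64(0.005047094396628009), np.float64(0.13827512515850837), np.float64(0.0003264023510149712)) line (np.float64(0.0006476079423534827), np.float64(0.13395820258260027), np.float64(0.0001434307443819051)) 0.13826434221482103 0.13396038260143373
side rim (np.float64(0.00010109168246672388), np.float64(0.13820995530984506), np.float64(0.0003336062973313116)) line (np.float64(-0.012755340259082678), np.float64(0.13500645720515883), np.float64(0.0001619086494002001)) 0.13826536918856996 0.13481433660332276
```

Call:
{"name": "arm_command", "arguments": {
  "moves": [
    {"xyz":[-0.1,0,0],"angular":[0,0,0],"grip":0.0},
    {"xyz":[-0.2,0,0],"angular":[0,0,0],"grip":0.0},
    {"xyz":[-0.3,0,0],"angular":[0,0,0],"grip":0.0},
    {"xyz":[-0.4,0,0],"angular":[0,0,0],"grip":0.0},
    {"xyz":[-0.4,0,0],"angular":[0,0,0],"grip":0.0},
    {"xyz":[-0.4,0,0],"angular":[0,0,0],"grip":0.0}
  ]
}}

```text
time_s: 17.5
ee_pos: [0.545, 0.0217, 0.0254]
orientation: [0.259, 0.966, -0.0, 0.0]
contact_force: [-1.6, 0.6, 1.4]
opening: 0.503
```

```bash
python3 - <<'E'
from gap import *
for nme in("top","side"):
    i=ctrl.camera_info(nme);im=ctrl.read_camera(nme)
    ys=np.linspace(.0,.03,15) if nme=="side" else np.linspace(-.065,.03,30)
    r=prof(im,i,.138,.036,ys,RD,"peak");print(nme,lin(r),np.median(r[:,0]))
    bl=prof(im,i,.138,.03,np.r_[np.linspace(.05,.085,8)],BL,"edge");print("rim now +y",np.median(bl[:,0]))
print(ctrl.observe()["ee_pos"])
E
```

```text
top (np.float64(6.514271520002112e-05), np.float64(0.13795431812186815), np.float64(0.00012715111739373033)) 0.1379512381416112
rim now +y 0.13874915311227137
side (np.float64(2.6933732521348945e-06), np.float64(0.13881211698639434), np.float64(0.00017360235502242037)) 0.13881922559966878
rim now +y 0.13922236194785795
[0.545 0.022 0.025]
```

The line is on the rim: top −0.4 mm, side +0.6 mm, parallel within about 0.3°. Backing off straight, then lifting.

Call:
{"name": "arm_command", "arguments": {
  "moves": [
    {"xyz":[0.3,0,0],"angular":[0,0,0],"grip":0.0},
    {"xyz":[1.2,0,0],"angular":[0,0,0],"grip":0.0},
    {"xyz":[2.5,0,0],"angular":[0,0,0],"grip":0.0},
    {"xyz":[3.5,0,0],"angular":[0,0,0],"grip":0.0},
    {"xyz":[4,0,-2],"angular":[0,0,0],"grip":0.0},
    {"xyz":[4.5,0,-7],"angular":[0,0,0],"grip":0.0},
    {"xyz":[8,0,-12],"angular":[0,0,0],"grip":0.0},
    {"xyz":[13,0,-16],"angular":[0,0,0],"grip":0.0},
    {"xyz":[17,0,-18],"angular":[0,0,0],"grip":0.0},
    {"xyz":[17,0,-18],"angular":[0,0,0],"grip":0.0}
  ]
}}

```text
time_s: 18.85
ee_pos: [0.3971, 0.1083, 0.2083]
orientation: [0.258, 0.966, 0.001, 0.003]
contact_force: [0.5, 0.5, -0.5]
opening: 0.5
```

```bash
python3 - <<'E'
from gap import *
ims=[]
for nme in("top","side"):
    i=ctrl.camera_info(nme);im=ctrl.read_camera(nme);ims.append(im)
    ys=np.linspace(-.0,.03,15) if nme=="side" else np.linspace(-.065,.03,30)
    r=prof(im,i,.138,.036,ys,RD,"peak");print(nme,lin(r),np.median(r[:,0]))
print(ctrl.observe()["ee_pos"],ctrl.observe()["contact_force"],ctrl.observe()["time_s"])
A=cv2.resize(ims[1][200:345,245:345+0],(345,500),interpolation=cv2.INTER_CUBIC);A=cv2.resize(ims[1][205:345,245:357],(400,500),interpolation=cv2.INTER_CUBIC)
B=cv2.resize(ims[0][170:295,285:385],(400,500),interpolation=cv2.INTER_CUBIC)
cv2.imwrite("pics/c7.png",cv2.convertScaleAbs(np.hstack([A,B])[:,:,::-1],alpha=1.3))
E
```

```text
top (np.float64(-0.0003069951029088529), np.float64(0.13794218216048648), np.float64(0.00015540373272156542)) 0.13796046514362478
side (np.float64(-0.0009268207595034801), np.float64(0.13883701590665806), np.float64(0.0001707283979441415)) 0.13881479471368427
[0.398 0.107 0.206] [ 0.136 -0.817  0.373] 18.95
```

View pics/c7.png

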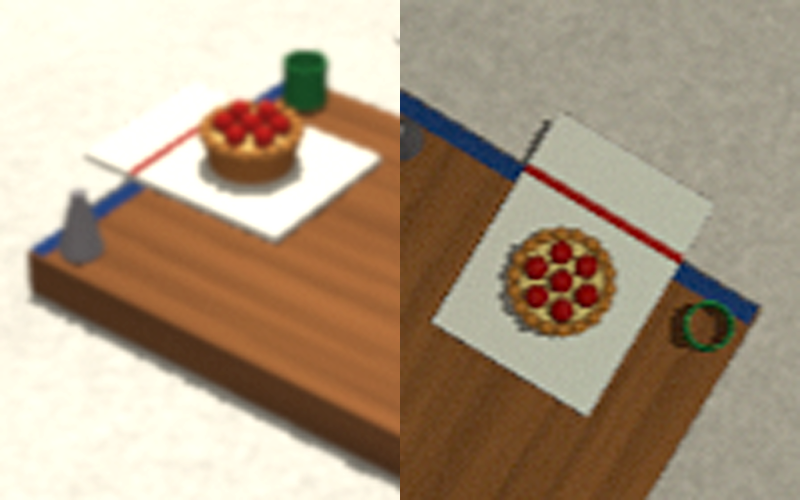

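The last view shows the red line, from (527,168) to (681,258), in line with the blue rim's outer edge. The tart is upright on its seat, and the nozzle and cutter are untouched.

```bash
python3 -c "
from workcell import ctrl
print(ctrl.job_done())"
```

```text
the job is handed in; nothing more can be done
None
```

The job is done and handed in at about 19 s. I pushed the board with two fingertips on its rear edge, squaring it up by about 14° on the way. Then I eased it forward in measured steps, backed the fingers straight off and lifted clear.

**Line position:** The two cameras disagreed slightly on where the red line sits against the blue rim. The top camera put it 0.3 mm short and the side camera 0.6 mm past, so it is within about 1 mm.

**Parallel:** The line's angle matches the rim to within about 0.3°. The top camera's two rim fits differed by that much, so I could not measure it more finely.

**Everything else:** In the last pictures the tart was upright at its seat, and the nozzle and cutter appeared not to have moved. I did not re-measure the bottle, jar, cup or bowl; the arm never went near them at a low height.

**Discrepancy:** With the gripper partly open, the fingertips were about 9 mm (70% open) and 6 mm (half open) behind the tool point. The listed tip distance would have put them 19 mm ahead. I therefore found their height by touching the block lightly, with no more than 6.5 N shown.

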